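# Hold the test reader's cover over its screw holes

### The arm

A 6-joint arm with a two-finger parallel gripper is mounted at the origin on the work surface. World frame = base frame: x ahead of the robot, y to its left, z up, the work surface at z = 0. Lengths are in m, angles in degrees, forces in N, time in s.
With the tool pointing down it reaches from about 0.275 to 0.825 m from the base axis. Payload 5.2 kg.
Tool frame: the origin (TCP) lies between the finger pads; the fingertips stand 14 mm ahead of it and the grasp point (between the pads) lies 5 mm behind it; z points along the fingers, y is the line along which they close (so a half turn about z gives the same grasp; the last joint's range is limited). The gripper opens to 93 mm and grips with 3 to 60 N. Pads are 15 mm wide; open, the fingers measure 128 mm over their backs; the gripper's body (75 mm by 188 mm) begins 65 mm behind the grasp point.
Start: joints at [59.484, 14.817, 87.949, -0, 77.235, -11.62], TCP at [0.178, 0.52, 0.233] pointing down, gripper open.
Joint ranges: [-179.93, 179.93], [-52.35, 119.4], [10.71, 147.94], [-69.91, 249.91], [12.55, 155.21], [-178.61, 178.61]. Speed limits (degrees/s): [147.25, 147.25, 180, 180, 180, 180].

### API

Orientations are given as [roll, pitch, yaw] about the fixed x, y, z axes, in that order (R = Rz(yaw) Ry(pitch) Rx(roll)).
In Python, from bench import monitor, eyes, finish_job gives the robot as it stands.
- The arm moves only by the tool play_rows, never from a script. Its argument "plan" is a list of rows, each an object of numbers: "dx", "dy", "dz": the shift along the tool's x, y, z in cm; "twist": the turn about the tool's z in rad. In form: [{"dx": .., "dy": .., "dz": .., "twist": ..}, ...]. A call has 1 to 20 rows; each row is the pose to reach, as a shift and turn from the pose commanded when the call began, along the tool's axes at that moment; what a row does not reach only later rows make up. A row lasts 1/10 s, in which the tool goes at most 50 mm and 8.59 degrees, less where a joint would pass 70% of its speed; a pose out of reach is approached as far as the arm can. A call with a gripper value outside its range is refused whole. "gripper" is the finger opening in cm, from 0 to 9.3, set as the call begins (left out, the last holds). The fingers move at their own pace and stop on an object; "grip_force" is the grip in N (left out, the last holds). Time passes only in rows, so rows that repeat a pose let the fingers close. It gives the time, the measured TCP pose, the force, the opening and the grip force at its end, in the units of the state.
- monitor.get_obs(): the state, without advancing time (a new reading comes with each control period).
- eyes.camera(name): name is "scene" or "top" or "wrist"; returns (picture, depth): 400x640x3 uint8, blue, green, red; 400x640 float32, m along the optical axis (not along the pixel's ray), 0 where there is no reading.
- eyes.camera_params(name): a dict with "vertical_fov" (degrees; the focal length in pixels is half the picture's height over the tangent of half this angle, whatever the lens; pixels are square), "cx", "cy" (the principal point, pixels), "R" (3x3) and "t" (3): a world point X has camera coordinates R X + t. Camera axes: x right, y down, z forward; pixel columns grow to the right and rows downward; lengths in m; the calibration is good to about 2 mm. The wrist camera is an equidistant fisheye: a pixel r from the principal point sees the ray r / f radians off the axis. A picture is of the moment at which its call begins: read the wrist's pose just before it. camera_params takes no time and is no camera call; for the wrist camera it gives the pose at the moment of the call.
- finish_job(): hands the job in; it is judged then, once.
The state is a dict: "clock": time; "q": joint angles; "qd": joint speeds; "joint_torque": joint torques, N m; "eef_pos": TCP position; "tcp_rot": TCP orientation; "wrist_force": force on the tool from outside, world axes, zero at the start; "torque": the same for the moment, N m; "grip_width": opening from 0.0 (shut) to 1.0 (fully open); "grasp_force": force on a finger pad.
Only numpy, scipy, OpenCV 4.12 (cv2) and the standard library are available. Lean on these libraries where they do the work, as an engineer would, in place of code of your own. Each camera call takes 0.05 s, during which the arm holds its last target. There are 200 camera calls.

### The job

I want to screw the cover onto the test reader: take the yellow screw basket off the reader and hang it by its handle on the orange hook, keeping it upright, and let go of it. Then pick up the white cover by its black hood and hold it level about 10 mm above the reader's brass bosses, touching nothing, with its four holes centred over the four threaded holes (blue mark over blue mark). Finish while still holding it there motionless, and leave the other things on the table where they are.

Things in the scene. Friction and masses are not known exactly. Their poses are not given: they have to be found in the camera images.
- basket_grip (a point): Middle of the purple grip tab (14 x, 16 y, 45 z mm) on top of the screw basket's handle, 127.5 mm above its underside. Yellow open basket 56 x 56 x 34 mm, 0.12-0.2 kg, z up; starts standing on the reader, 42 mm above the table
- basket_bar (a point): Centre of the handle's horizontal bar (6 mm steel wire along the basket's y), 105 mm above the basket's underside, just under the tab. The opening below the bar is 54 mm wide and 68 mm high, open towards the basket's +x and -x
- hook_seat (a point): Where the bar should hang on the fixed stand's orange hook: axis of its 8 mm wire, 165 mm above the table (the bar hangs 7 mm higher). Hook opens to its -x; upturned tip 33 mm that way, 24 mm higher. Post (12 mm thick, 185 tall) 60 mm to +x. White foot 120 x 90 x 8 mm. Yaw varies
- cover_hood (a point): Middle of the black hood, 50 (x) x 36 (y) x 40 mm tall, to be gripped across the 36 mm, on the cover: white plate 140 (x) x 104 (y) x 5 mm, 0.15-0.3 kg, flat on the table. Point is 25 mm above the plate's underside. Holes (mm): 0 at x -58, y 38; 1 at -58, -38; 2 at 58, 24; 3 at 58, -24; 13 mm wide. Light-blue mark at the +x end (narrow pair). z up
- reader: Grey base of the test reader, 150 (x) x 114 (y) x 42 mm, fixed, yaw varies; origin at the centre of its underside. On top four brass bosses, 14 mm square, 3 mm high, with 5 mm threaded holes, mouths 45 mm above the table. Holes (mm): 0 at x -58, y 38; 1 at -58, -38; 2 at 58, 24; 3 at 58, -24. Light-blue mark at the +x end (narrow pair)
- cover_hole0 (a point): Centre of the cover's hole 0, at the plate's underside; belongs over the reader's hole 0
- reader_hole0 (a point): Centre of the mouth of the reader's threaded hole 0, z up
- cover_hole1 (a point): Centre of the cover's hole 1, at the plate's underside; belongs over the reader's hole 1
- reader_hole1 (a point): Centre of the mouth of the reader's threaded hole 1, z up
- cover_hole2 (a point): Centre of the cover's hole 2, at the plate's underside; belongs over the reader's hole 2
- reader_hole2 (a point): Centre of the mouth of the reader's threaded hole 2, z up
- cover_hole3 (a point): Centre of the cover's hole 3, at the plate's underside; belongs over the reader's hole 3
- reader_hole3 (a point): Centre of the mouth of the reader's threaded hole 3, z up
- phone_mid (a point): Phone, black slab 150 x 72 x 9 mm; point near its middle. Bystander, leave it where it is
- charger_mid (a point): Dark charger block 50 x 45 x 60 mm, two metal prongs upward; point near its middle. Bystander, leave it where it is
- syringe_mid (a point): Plastic syringe lying down, about 140 mm long, 24 mm high; point near its middle. Bystander, leave it where it is
- chip_mid (a point): Pale blue flat test chip 60 x 26 x 5 mm; point near its middle. Bystander, leave it where it is
- mug_mid (a point): Sage green mug, 76 mm wide, 90 mm high; point near its middle. Bystander, leave it where it is
- bottle_mid (a point): Amber glass bottle, 44 mm wide, 90 mm high; point near its middle. Bystander, leave it where it is
- driver_mid (a point): Screwdriver lying down; point near its middle. Bystander, leave it where it is

How it is judged (in metres and radians):
On the way:
1. the screw basket hangs by its handle on the hook, let go (contact force between basket and hook above 0.3 N and distance between basket_bar and hook_seat below 0.04 m and contact force between basket and the fingers below 0.1 N and contact force between basket and reader below 0.1 N and height (world z) of basket_bar above 0.155 m and angle between basket_grip's own z axis and vertical below 0.5 rad and linear speed of basket below 0.1 m/s), for 0.2 s.
At the end, for the whole second after the job is handed in: Basket hangs by its bar on the hook (within 40 mm of the seat), upright, let go. The gripper holds the cover still, level within 0.07 rad, each hole within 4 mm sideways of its own threaded hole and 4 to 20 mm above it, touching neither reader, basket nor hook (contact force between basket and hook above 0.3 N and distance between basket_bar and hook_seat below 0.04 m and contact force between basket and the fingers below 0.1 N and contact force between each of basket, cover and reader below 0.1 N and height (world z) of basket_bar above 0.155 m and angle between basket_grip's own z axis and vertical below 0.5 rad and horizontal distance between cover_hole0 and reader_hole0 below 0.004 m and z of cover_hole0 in the frame of reader_hole0 between 0.004 and 0.02 m and horizontal distance between cover_hole1 and reader_hole1 below 0.004 m and z of cover_hole1 in the frame of reader_hole1 between 0.004 and 0.02 m and horizontal distance between cover_hole2 and reader_hole2 below 0.004 m and z of cover_hole2 in the frame of reader_hole2 between 0.004 and 0.02 m and horizontal distance between cover_hole3 and reader_hole3 below 0.004 m and z of cover_hole3 in the frame of reader_hole3 between 0.004 and 0.02 m and angle between cover_hood's own z axis and vertical below 0.07 rad and contact force between cover and the fingers above 0.5 N and contact force between cover and basket below 0.1 N and contact force between cover and hook below 0.1 N and linear speed of cover below 0.02 m/s); the arm keeps its last pose, push and grip.
It fails at once if a bystander (phone, charger, syringe, chip, mug, bottle, screwdriver) is moved more than 30 mm (distance of any of phone_mid, charger_mid, syringe_mid, chip_mid, mug_mid, bottle_mid, driver_mid from where it was at the start of the episode above 0.03 m).
It fails at once if the basket is tipped so far that screws would spill (over 0.9 rad) (angle between basket_grip's own z axis and vertical above 0.9 rad).
It also fails if it takes over 72 s, if anything falls off the work surface, if the arm or the gripper's body presses on something with over 40 N, if the wrist force passes 120 N, or if a joint passes its speed limit or range.

## Working session

There is one attempt and no reset: what is moved stays moved. The work goes in short steps, Python scripts to look and compute and a tool call to move; the robot and the scene stay as the last step left them, time stands still between calls to the robot, and variables do not carry over. Pictures are saved under pics/ and viewed, at most 12 in all, crops included, and the job is handed in when it is done.

Besides the shell and the picture viewer there is one more tool, called after "Request:" as name([rows], argument=value, ...), one row to a line, values as JSON. play_rows: Moves the arm, as the interface text tells. Its arguments: {"type":"object","properties":{"plan":{"type":"array","items":{"type":"object","properties":{"dx":{"type":"number"},"dy":{"type":"number"},"dz":{"type":"number"},"twist":{"type":"number"}}}},"gripper":{"type":"number"},"grip_force":{"type":"number"}},"required":["plan"]}

```bash
mkdir -p pics; cat > h.py <<'E'
import numpy as np, cv2
from bench import monitor, eyes, finish_job
def shot(n):
    p=eyes.camera_params(n); im,d=eyes.camera(n); return im,d,p
def f_of(p): return 200/np.tan(np.radians(p["vertical_fov"])/2)
def cloud(d,p):
    f=f_of(p); v,u=np.mgrid[0:400,0:640]
    X=np.dstack([(u-p["cx"])/f*d,(v-p["cy"])/f*d,d])
    return (X-np.array(p["t"]))@np.array(p["R"])   # R^T (X-t)
def ray(p,u,v,fish=False):
    f=f_of(p); x,y=(u-p["cx"])/f,(v-p["cy"])/f
    if fish:
        r=np.hypot(x,y)+1e-12; c=np.array([np.sin(r)*x/r,np.sin(r)*y/r,np.cos(r)])
    else: c=np.array([x,y,1])
    R=np.array(p["R"]); return -R.T@np.array(p["t"]), R.T@c
def onz(p,u,v,z,fish=False):
    o,d=ray(p,u,v,fish); return o+d*(z-o[2])/d[2]
E
python3 - <<'E'
from h import *
print(monitor.get_obs())
for n in("scene","top","wrist"):
    im,d,p=shot(n); cv2.imwrite(f"pics/{n}0.png",im); np.savez(f"{n}0.npz",im=im,d=d,p=p); print(n,p,(d>0).mean())
E
```

```text
{'clock': 0.0, 'q': array([ 5.94836647e+01,  1.48594763e+01,  8.80100648e+01, -1.97949859e-03,
        7.72329286e+01, -1.16206259e+01]), 'qd': array([-0.02276974,  0.05421781, -0.06200179,  0.10878324, -0.04481564,
       -0.01514914]), 'joint_torque': array([-6.33504405e-04, -4.37303209e+01, -2.83994114e+01,  7.15348986e-02,
        4.17464494e-02, -1.04981550e-04]), 'eef_pos': array([0.1778513 , 0.51991444, 0.23182273]), 'tcp_rot': array([-1.79899242e+02, -1.87503022e-02,  1.61104713e+02]), 'wrist_force': array([-0.48841069,  0.26318398, -0.23861238]), 'torque': array([-0.01661897, -0.00099614, -0.02683878]), 'grasp_force': 0.0, 'grip_width': 1.0005305134524274}
scene {'vertical_fov': 51.99439687958736, 'cx': 320.43313633389914, 'cy': 199.16636050293724, 'R': array([[ 0.47591495,  0.8794648 ,  0.00682815],
       [ 0.73562813, -0.39379978, -0.55115605],
       [-0.48203342,  0.26732639, -0.83437425]]), 't': array([-0.26977478, -0.34048076,  1.68678352])} 0.996078125
top {'vertical_fov': 56.02083529182877, 'cx': 323.4698030794302, 'cy': 190.71900645590517, 'R': array([[ 0.06099879, -0.9981265 , -0.00475824],
       [-0.97568704, -0.05862069, -0.21118338],
       [ 0.2105088 ,  0.01752449, -0.97743488]]), 't': array([-0.01841172,  0.60324946,  1.15839368])} 0.9959453125
wrist {'vertical_fov': 65.70646984690485, 'cx': 318.91130551707977, 'cy': 199.2044038384328, 'R': array([[ 0.32434978,  0.94593476, -0.0021543 ],
       [ 0.90723764, -0.31043463,  0.28381369],
       [ 0.26780047, -0.09400937, -0.95887702]]), 't': array([-0.54774534, -0.03371609,  0.39068188])} 0.99461328125
```

View pics/top0.png

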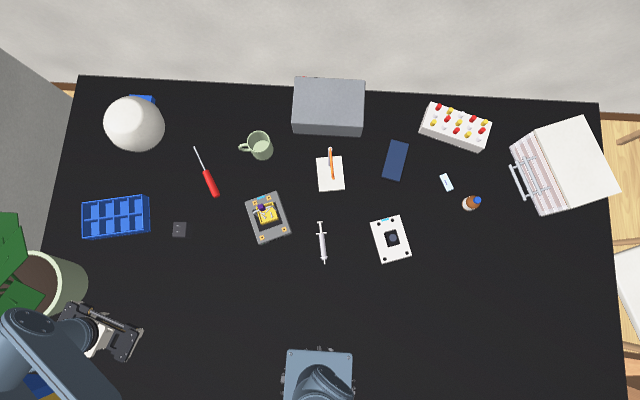

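View pics/scene0.png

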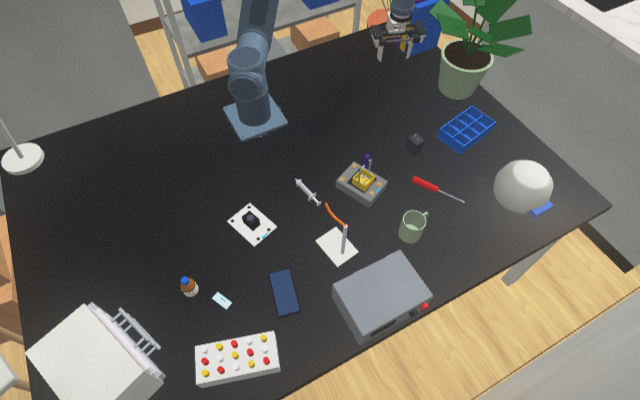

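Top view: the reader is at (268,217) with the basket's purple tab near (262,207). The hook foot is at (330,173) with orange at (332,160). The cover is at (391,238) with its hood at (392,238). Next I'll get coarse estimates from masks and depth.

```bash
python3 - <<'E'
from h import *
for n in("top","scene"):
    z=np.load(n+"0.npz",allow_pickle=True); im,d,p=z["im"],z["d"],z["p"].item(); P=cloud(d,p); h=cv2.cvtColor(im,cv2.COLOR_BGR2HSV)
    H,S,V=[h[...,i].astype(int) for i in range(3)]
    x,y,zz=P[...,0],P[...,1],P[...,2]
    near=(x>.25)&(x<.8)&(abs(y)<.45)
    for nm,m in dict(purple=(H>120)&(H<150)&(S>100)&near,yellow=(H>22)&(H<32)&(S>120)&near&(zz<.1),orange=(H>5)&(H<16)&(S>130)&near&(zz>.1),
       white=(S<30)&(V>170)&near&(zz<.012),grey=(S<40)&(V>60)&(V<170)&near&(zz>.03)&(zz<.05)&(y>0.03),blue=(H>90)&(H<112)&(S>50)&(V>150)&near, black=(zz>.03)&(zz<.06)&(V<90)&near).items():
        k,l,st,c=cv2.connectedComponentsWithStats(m.astype(np.uint8))
        for i in range(1,k):
            if st[i,4]<6: continue
            q=P[l==i]; print(n,nm,st[i,4],c[i].round(1),"med",np.median(q,0).round(3),"rng",q.min(0).round(3),q.max(0).round(3), end=" ")
            if nm in("grey","white") and st[i,4]>100:
                r=cv2.minAreaRect(q[:,:2].astype(np.float32)); print("rect",np.round(r[0],3),np.round(r[1],3),round(r[2],1),end="")
            if nm=="orange": 
                for s in(0.16,.17,.18,.19): 
                    w=abs(q[:,2]-s)<.006
                    if w.any(): print(s,q[w].mean(0).round(3),end="")
            print()
E
```

```text
top purple 37 [261.1 207. ] med [0.517 0.193 0.191] rng [0.512 0.186 0.156] [0.526 0.201 0.197] 
top yellow 8 [266.1 204.8] med [0.546 0.202 0.061] rng [0.543 0.191 0.048] [0.549 0.205 0.082] 
top yellow 146 [268.8 216.1] med [0.51  0.191 0.047] rng [0.485 0.16  0.04 ] [0.54  0.217 0.082] 
top orange 45 [331.4 164.2] med [ 0.665 -0.004  0.174] rng [ 0.617 -0.01   0.167] [0.707 0.007 0.192] 0.17 [ 0.658 -0.003  0.17 ]0.18 [ 0.675 -0.     0.179]0.19 [ 0.636 -0.006  0.188]
top white 702 [329.7 173.9] med [0.673 0.004 0.008] rng [ 0.615 -0.051  0.   ] [0.743 0.052 0.012] rect [0.68  0.001] [0.121 0.089] 9.0
top white 113 [446.1 181.7] med [ 0.673 -0.398  0.005] rng [ 0.641 -0.418 -0.002] [ 0.703 -0.376  0.011] rect [ 0.673 -0.399] [0.059 0.027] 26.5
top white 1048 [390.1 239.3] med [ 0.462 -0.21   0.005] rng [ 0.386 -0.282 -0.006] [ 0.547 -0.143  0.012] rect [ 0.468 -0.212] [0.14  0.104] 18.3
top grey 30 [255.9 138.7] med [0.778 0.263 0.039] rng [0.755 0.234 0.031] [0.787 0.276 0.049] 
top grey 6 [241.7 149. ] med [0.736 0.306 0.039] rng [0.734 0.303 0.031] [0.741 0.309 0.047] 
top grey 
[... 2262 characters left out ...]
ue 14 [221.5 295.3] med [ 0.653 -0.394  0.002] rng [ 0.639 -0.411 -0.004] [ 0.679 -0.383  0.006] 
scene blue 6 [229.8 303.5] med [ 0.695 -0.38   0.004] rng [ 0.683 -0.389 -0.004] [ 0.699 -0.377  0.009] 
scene black 34 [409.8 143.5] med [0.45  0.448 0.045] rng [0.43  0.444 0.03 ] [0.471 0.45  0.059] 
scene black 53 [354.  182.4] med [0.499 0.164 0.042] rng [0.46  0.148 0.038] [0.557 0.217 0.049] 
scene black 60 [354.7 193.8] med [0.546 0.151 0.035] rng [0.473 0.113 0.03 ] [0.601 0.188 0.044] 
scene black 6 [380.7 190.5] med [0.574 0.236 0.033] rng [0.567 0.227 0.03 ] [0.578 0.252 0.036] 
scene black 129 [250.4 219.8] med [ 0.477 -0.216  0.044] rng [ 0.441 -0.237  0.031] [ 0.496 -0.192  0.052]
```

Request:
play_rows([
  {"dx": -4,"dy": -2,"dz": -2,"twist": -0.07},
  {"dx": -9,"dy": -4,"dz": -4,"twist": -0.2},
  {"dx": -43,"dy": -19.8,"dz": -7,"twist": -0.75},
  {"dx": -43,"dy": -19.8,"dz": -7,"twist": -0.75},
  {"dx": -43,"dy": -19.8,"dz": -7,"twist": -0.75},
  {"dx": -43,"dy": -19.8,"dz": -7,"twist": -0.75},
  {"dx": -43,"dy": -19.8,"dz": -7,"twist": -0.75},
  {"dx": -43,"dy": -19.8,"dz": -7,"twist": -0.75},
  {"dx": -43,"dy": -19.8,"dz": -7,"twist": -0.75},
  {"dx": -43,"dy": -19.8,"dz": -7,"twist": -0.75},
  {"dx": -43,"dy": -19.8,"dz": -7,"twist": -0.75},
  {"dx": -43,"dy": -19.8,"dz": -7,"twist": -0.75},
  {"dx": -43,"dy": -19.8,"dz": -7,"twist": -0.75},
  {"dx": -43,"dy": -19.8,"dz": -7,"twist": -0.75},
  {"dx": -43,"dy": -19.8,"dz": -7,"twist": -0.75},
])

```text
clock: 1.65
eef_pos: [0.5197, 0.1951, 0.3028]
tcp_rot: [180.0, 0.0, -155.8]
wrist_force: [-0.0, -0.1, 0.2]
grip_width: 1.001
grasp_force: 0.0
```

```bash
cat >> h.py <<'E'
def wcloud(d,p):
    f=f_of(p); v,u=np.mgrid[0:400,0:640]; x,y=(u-p["cx"])/f,(v-p["cy"])/f; r=np.hypot(x,y)+1e-12
    t=np.tan(r)/r
    X=np.dstack([x*t*d,y*t*d,d]); return (X-np.array(p["t"]))@np.array(p["R"])
def wshot(name):
    p=eyes.camera_params("wrist"); im,d=eyes.camera("wrist"); cv2.imwrite(f"pics/{name}.png",im); np.savez(name+".npz",im=im,d=d,p=p)
    return im,d,p,wcloud(d,p)
def rect(q):
    r=cv2.minAreaRect(q[:,:2].astype(np.float32)); return np.round(r[0],4),np.round(r[1],4),round(r[2],1)
def hsv(im):
    h=cv2.cvtColor(im,cv2.COLOR_BGR2HSV); return [h[...,i].astype(int) for i in range(3)]
E
python3 - <<'E'
from h import *
o=monitor.get_obs(); print(o["clock"],o["eef_pos"],o["tcp_rot"])
im,d,p,P=wshot("w1"); H,S,V=hsv(im); z=P[...,2]
for lo,hi in((.14,.16),(.16,.18),(.18,.2)):
    m=(H>120)&(H<150)&(S>100)&(z>lo)&(z<hi)
    if m.sum()>10:print("purple",lo,m.sum(),P[m].mean(0).round(4),P[m].max(0).round(4),rect(P[m]))
m=(H>120)&(H<150)&(S>100)
m=(H>20)&(H<34)&(S>120)&(z>.07)&(z<.09);print("rim",m.sum(),rect(P[m]))
m=(z>.135)&(z<.152)&~((H>120)&(H<150)&(S>100));print("bar",m.sum(),P[m].mean(0),rect(P[m]))
E
```

```text
1.65 [0.51973265 0.19509672 0.3028152 ] [ 1.79987674e+02  1.71417253e-03 -1.55795375e+02]
purple 0.14 18 [0.5122 0.191  0.1571] [0.5144 0.1963 0.1599] (array([0.5122, 0.191 ]), array([0.0007, 0.0117]), 22.9)
purple 0.16 71 [0.5118 0.1912 0.1715] [0.5144 0.1973 0.1798] (array([0.5117, 0.1914]), array([0.0013, 0.0125]), 21.7)
purple 0.18 262 [0.5166 0.1935 0.1901] [0.5251 0.2023 0.1935] (array([0.5177, 0.1937]), array([0.0133, 0.0143]), 21.3)
rim 463 (array([ 0.6901, -0.092 ]), array([0.0627, 0.7299]), 31.1)
bar 612 [0.84581381 0.03226577 0.14481637] (array([0.7436, 0.561 ]), array([0.6417, 2.208 ]), 15.0)
```

View pics/w1.png

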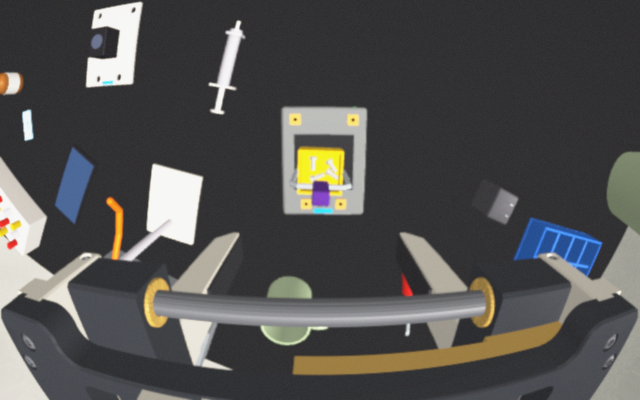

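Wrist view: the purple tab is at (320,193), and the handle bar is level in the picture, so the basket's y axis lies along the tool's y. Descending to grasp.

Request:
play_rows([
  {"dx": 0.2,"dy": 0,"dz": 3,"twist": 0.04},
  {"dx": 0.2,"dy": 0,"dz": 6,"twist": 0.04},
  {"dx": 0.2,"dy": 0,"dz": 9,"twist": 0.04},
  {"dx": 0.2,"dy": 0,"dz": 11,"twist": 0.04},
  {"dx": 0.2,"dy": 0,"dz": 12.5,"twist": 0.04},
  {"dx": 0.2,"dy": 0,"dz": 13.3,"twist": 0.04},
  {"dx": 0.2,"dy": 0,"dz": 13.3,"twist": 0.04},
  {"dx": 0.2,"dy": 0,"dz": 13.3,"twist": 0.04},
], gripper=6)

```text
clock: 2.5
eef_pos: [0.5193, 0.1933, 0.1704]
tcp_rot: [-180.0, 0.1, -158.2]
wrist_force: [-0.3, -0.1, -0.9]
grip_width: 0.645
grasp_force: 0.0
```

Request:
play_rows([
  {"dz": 0},
  {"dz": 0},
  {"dz": 0},
  {"dz": 0},
  {"dz": 0},
  {"dz": 0},
  {"dz": 0},
  {"dz": 0},
], gripper=0.5, grip_force=25)

```text
invalid input at $.plan[0]: expected keys dx, dy, dz, twist
```

Request:
play_rows([
  {"dx": 0,"dy": 0,"dz": 0,"twist": 0},
  {"dx": 0,"dy": 0,"dz": 0,"twist": 0},
  {"dx": 0,"dy": 0,"dz": 0,"twist": 0},
  {"dx": 0,"dy": 0,"dz": 0,"twist": 0},
  {"dx": 0,"dy": 0,"dz": 0,"twist": 0},
  {"dx": 0,"dy": 0,"dz": 0,"twist": 0},
  {"dx": 0,"dy": 0,"dz": 0,"twist": 0},
  {"dx": 0,"dy": 0,"dz": 0,"twist": 0},
], gripper=0.5, grip_force=25)

```text
clock: 3.3
eef_pos: [0.5188, 0.1929, 0.1694]
tcp_rot: [180.0, -0.0, -158.2]
wrist_force: [0.5, -0.2, -1.5]
grip_width: 0.169
grasp_force: 25.0
```

Request:
play_rows([
  {"dx": 0,"dy": 0,"dz": -0.5,"twist": 0},
  {"dx": 0,"dy": 0,"dz": -1.5,"twist": 0},
  {"dx": 0,"dy": 0,"dz": -3,"twist": 0},
  {"dx": 0,"dy": 0,"dz": -4.5,"twist": 0},
  {"dx": 0,"dy": 0,"dz": -6,"twist": 0},
  {"dx": 0.1,"dy": -0.5,"dz": -7.3,"twist": 0.02},
  {"dx": 0.5,"dy": -1.5,"dz": -8,"twist": 0.04},
  {"dx": 0.9,"dy": -3,"dz": -8,"twist": 0.06},
  {"dx": 1.4,"dy": -5,"dz": -8,"twist": 0.08},
  {"dx": 2,"dy": -7,"dz": -8,"twist": 0.1},
  {"dx": 2.6,"dy": -9,"dz": -8,"twist": 0.12},
  {"dx": 3.1,"dy": -11,"dz": -8,"twist": 0.14},
  {"dx": 3.7,"dy": -13,"dz": -8,"twist": 0.16},
  {"dx": 4.3,"dy": -15,"dz": -8,"twist": 0.18},
  {"dx": 4.9,"dy": -17,"dz": -8,"twist": 0.2},
  {"dx": 5.4,"dy": -19,"dz": -8,"twist": 0.22},
  {"dx": 5.7,"dy": -20,"dz": -8,"twist": 0.22},
  {"dx": 5.9,"dy": -20.7,"dz": -8,"twist": 0.22},
  {"dx": 5.9,"dy": -20.7,"dz": -8,"twist": 0.22},
  {"dx": 5.9,"dy": -20.7,"dz": -8,"twist": 0.22},
])

```text
clock: 5.3
eef_pos: [0.5408, -0.0208, 0.2495]
tcp_rot: [180.0, -0.0, -170.8]
wrist_force: [0.8, 0.6, -1.2]
grip_width: 0.172
grasp_force: 25.0
```

```bash
python3 - <<'E'
from h import *
o=monitor.get_obs(); print(o["clock"],o["eef_pos"],o["tcp_rot"],o["wrist_force"])
im,d,p,P=wshot("w2"); H,S,V=hsv(im); z=P[...,2]
m=(H>4)&(H<17)&(S>130)&(z>.13)&(z<.22)&(P[...,0]>.58)&(P[...,0]<.73)&(abs(P[...,1])<.06)
q=P[m]; print(m.sum(),q.min(0).round(3),q.max(0).round(3))
for a in np.arange(.6,.72,.01):
    w=(q[:,0]>=a)&(q[:,0]<a+.01)
    if w.sum()>3: print(round(a,2),w.sum(),np.median(q[w],0).round(4),q[w,2].max().round(3))
E
```

```text
5.3 [ 0.54081144 -0.02084277  0.24948822] [ 1.79971350e+02 -1.79781977e-02 -1.70820713e+02] [ 0.79231627  0.59160919 -1.16433538]
70 [ 0.656 -0.008  0.164] [0.69  0.003 0.177]
0.65 10 [ 0.6575 -0.0059  0.1676] 0.169
0.66 18 [ 0.666  -0.0066  0.1669] 0.171
0.67 18 [ 0.6754 -0.0051  0.1708] 0.173
0.68 23 [ 0.6862 -0.0034  0.1745] 0.177
```

View pics/w2.png

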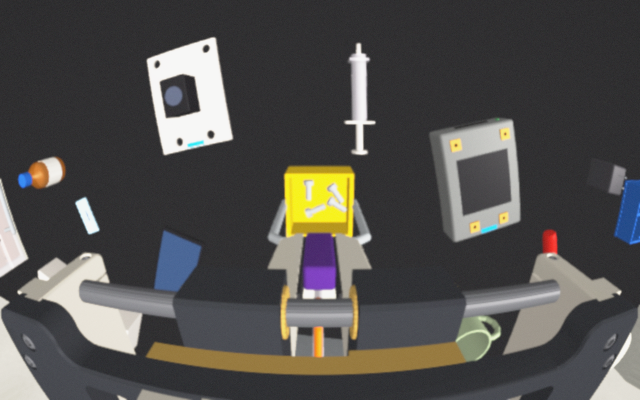

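The basket is held upright at (320,210), with the hook's orange wire straight ahead at (318,340). Moving it over the tip and down.

Request:
play_rows([
  {"dx": 0,"dy": 0,"dz": 1,"twist": 0},
  {"dx": 0,"dy": 0,"dz": 2,"twist": 0},
  {"dx": -0.5,"dy": -0.2,"dz": 2,"twist": 0},
  {"dx": -1.5,"dy": -0.2,"dz": 2,"twist": 0},
  {"dx": -3,"dy": -0.2,"dz": 2,"twist": 0},
  {"dx": -4.5,"dy": -0.2,"dz": 2,"twist": 0},
  {"dx": -6,"dy": -0.2,"dz": 2,"twist": 0},
  {"dx": -7.5,"dy": -0.2,"dz": 2,"twist": 0},
  {"dx": -9,"dy": -0.2,"dz": 2,"twist": 0},
  {"dx": -10.3,"dy": -0.2,"dz": 2,"twist": 0},
  {"dx": -11,"dy": -0.2,"dz": 2,"twist": 0},
  {"dx": -11.2,"dy": -0.2,"dz": 2,"twist": 0},
  {"dx": -11.2,"dy": -0.2,"dz": 2.5,"twist": 0},
  {"dx": -11.2,"dy": -0.2,"dz": 3.2,"twist": 0},
  {"dx": -11.2,"dy": -0.2,"dz": 4,"twist": 0},
  {"dx": -11.2,"dy": -0.2,"dz": 4.6,"twist": 0},
  {"dx": -11.2,"dy": -0.2,"dz": 5,"twist": 0},
  {"dx": -11.2,"dy": -0.2,"dz": 5.2,"twist": 0},
  {"dx": -11.2,"dy": -0.2,"dz": 5.2,"twist": 0},
])

```text
clock: 7.25
eef_pos: [0.6517, -0.0053, 0.1973]
tcp_rot: [180.0, -0.0, -170.8]
wrist_force: [-0.1, 0.6, -1.9]
grip_width: 0.17
grasp_force: 25.0
```

```bash
python3 - <<'E'
from h import *
im,d,p=shot("scene"); cv2.imwrite("pics/s2.png",cv2.resize(im[130:280,230:430],None,fx=4,fy=4,interpolation=cv2.INTER_CUBIC))
E
```

```text
(no output)
```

View pics/s2.png

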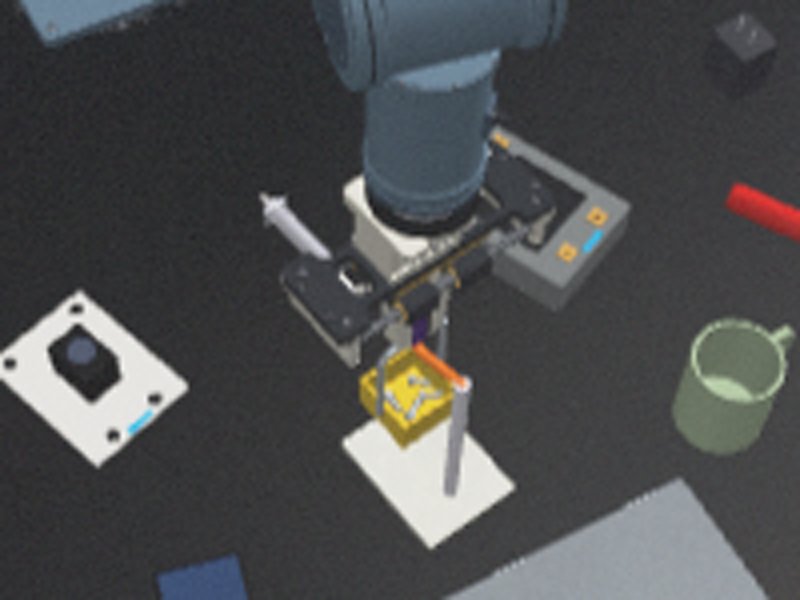

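The hook's orange wire at (440,365) passes through the handle and the basket hangs level below it. Lowering to contact.

Request:
play_rows([
  {"dx": 0,"dy": 0,"dz": 0.1,"twist": 0},
  {"dx": 0,"dy": 0,"dz": 0.2,"twist": 0},
  {"dx": 0,"dy": 0,"dz": 0.3,"twist": 0},
  {"dx": 0,"dy": 0,"dz": 0.35,"twist": 0},
  {"dx": 0,"dy": 0,"dz": 0.35,"twist": 0},
])

```text
clock: 7.8
eef_pos: [0.6519, -0.0053, 0.1942]
tcp_rot: [-180.0, 0.0, -170.8]
wrist_force: [0.4, 0.2, -1.1]
grip_width: 0.172
grasp_force: 25.0
```

Request:
play_rows([
  {"dx": 0,"dy": 0,"dz": 0.1,"twist": 0},
  {"dx": 0,"dy": 0,"dz": 0.2,"twist": 0},
  {"dx": 0,"dy": 0,"dz": 0.2,"twist": 0},
  {"dx": 0,"dy": 0,"dz": 0.2,"twist": 0},
])

```text
clock: 8.2
eef_pos: [0.652, -0.0053, 0.1936]
tcp_rot: [-180.0, 0.1, -170.8]
wrist_force: [-1.9, 0.6, 6.2]
grip_width: 0.175
grasp_force: 25.0
```

Request:
play_rows([
  {"dx": 0,"dy": 0,"dz": -0.1,"twist": 0},
  {"dx": 0,"dy": 0,"dz": -0.1,"twist": 0},
])

```text
clock: 8.4
eef_pos: [0.652, -0.0053, 0.1938]
tcp_rot: [-180.0, 0.0, -170.8]
wrist_force: [-1.6, 1.4, 4.2]
grip_width: 0.167
grasp_force: 25.0
```

Request:
play_rows([
  {"dx": 0,"dy": 0,"dz": 0,"twist": 0},
  {"dx": 0,"dy": 0,"dz": 0,"twist": 0},
  {"dx": 0,"dy": 0,"dz": 0,"twist": 0},
  {"dx": 0,"dy": 0,"dz": 0,"twist": 0},
  {"dx": 0,"dy": 0,"dz": 0,"twist": 0},
  {"dx": 0,"dy": 0,"dz": 0,"twist": 0},
  {"dx": 0,"dy": 0,"dz": -1,"twist": 0},
  {"dx": 0,"dy": 0,"dz": -2.5,"twist": 0},
  {"dx": 0,"dy": 0,"dz": -4.5,"twist": 0},
  {"dx": 0,"dy": 0,"dz": -7,"twist": 0},
  {"dx": 0,"dy": 0,"dz": -10,"twist": 0},
  {"dx": 0,"dy": 0,"dz": -10,"twist": 0},
], gripper=6.5)

```text
clock: 9.6
eef_pos: [0.6539, -0.0056, 0.2992]
tcp_rot: [-179.8, 0.5, -170.8]
wrist_force: [-0.5, 0.6, 0.2]
grip_width: 0.698
grasp_force: 0.0
```

```bash
python3 - <<'E'
from h import *
im,d,p,P=wshot("w3"); H,S,V=hsv(im); z=P[...,2]
m=(H>120)&(H<150)&(S>100)&(z>.12)&(z<.24); print(m.sum(),P[m].min(0).round(3),P[m].max(0).round(3))
a=cv2.resize(im,(400,250)); im,d,p=shot("scene"); b=cv2.resize(im[160:260,270:430],(400,250),interpolation=cv2.INTER_CUBIC)
cv2.imwrite("pics/c3.png",np.hstack([a,b]))
E
```

```text
449 [ 0.644 -0.016  0.176] [ 0.659 -0.001  0.218]
```

View pics/c3.png

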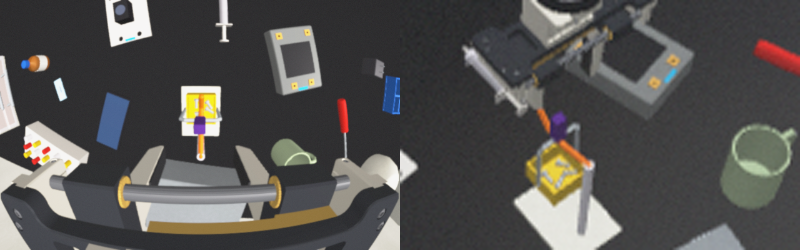

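The basket hangs upright on the hook and is released (tab at about (200,125) left half). Now a close look at the reader's bosses.

Request:
play_rows([
  {"dx": 1,"dy": 2,"dz": 0,"twist": -0.05},
  {"dx": 2.5,"dy": 6,"dz": 0,"twist": -0.1},
  {"dx": 4,"dy": 11,"dz": 0,"twist": -0.2},
  {"dx": 5.5,"dy": 15.5,"dz": 0,"twist": -0.26},
  {"dx": 7,"dy": 20,"dz": 2,"twist": -0.26},
  {"dx": 7.9,"dy": 22.9,"dz": 5,"twist": -0.26},
  {"dx": 7.9,"dy": 22.9,"dz": 5.9,"twist": -0.26},
  {"dx": 7.9,"dy": 22.9,"dz": 5.9,"twist": -0.26},
  {"dx": 7.9,"dy": 22.9,"dz": 5.9,"twist": -0.26},
  {"dx": 7.9,"dy": 22.9,"dz": 5.9,"twist": -0.26},
  {"dx": 7.9,"dy": 22.9,"dz": 5.9,"twist": -0.26},
])

```text
clock: 10.8
eef_pos: [0.5385, 0.2072, 0.2351]
tcp_rot: [-180.0, 0.1, -156.0]
wrist_force: [-0.7, -0.5, 0.5]
grip_width: 0.7
grasp_force: 0.0
```

```bash
cat >> h.py <<'E'
LOC=np.array([[-58,38],[-58,-38],[58,24],[58,-24.]])/1e3
def fit(W):  # W 4x2 world points of holes 0..3 -> centre, yaw, residuals
    c=W.mean(0); L=LOC-LOC.mean(0); D=W-c
    a=np.arctan2((L[:,0]*D[:,1]-L[:,1]*D[:,0]).sum(),(L*D).sum()); R=np.array([[np.cos(a),-np.sin(a)],[np.sin(a),np.cos(a)]])
    return c,np.degrees(a),(D-L@R.T)*1e3
def order(W,c,yaw): # assign by predicted places
    a=np.radians(yaw);R=np.array([[np.cos(a),-np.sin(a)],[np.sin(a),np.cos(a)]]);Q=LOC@R.T+c
    i=[np.argmin(((W-q)**2).sum(1)) for q in Q]; return W[i],i
E
python3 - <<'E'
from h import *
o=monitor.get_obs(); print(o["clock"],o["eef_pos"],o["tcp_rot"])
im,d,p,P=wshot("w4"); H,S,V=hsv(im); z=P[...,2]
m=(H>12)&(H<28)&(S>110)&(V>120)&(z>.03)&(z<.06)&(np.hypot(P[...,0]-.512,P[...,1]-.196)<.1)
k,l,st,c=cv2.connectedComponentsWithStats(m.astype(np.uint8)); W=[];pix=[]
for i in range(1,k):
    if st[i,4]<40: continue
    cn,_=cv2.findContours((l==i).astype(np.uint8),cv2.RETR_EXTERNAL,cv2.CHAIN_APPROX_NONE)
    hull=cv2.convexHull(cn[0]); M=cv2.moments(hull); u,v=M["m10"]/M["m00"],M["m01"]/M["m00"]
    # hole: darkest blob inside boss
    print(st[i],round(u,1),round(v,1),P[l==i].mean(0).round(4))
    W.append(onz(p,u,v,.0445,True)[:2]); pix.append((u,v))
W=np.array(W)
if len(W)>=4: W4,i=order(W,[.512,.196],24); print(W4,fit(W4),np.array(pix)[i])
E
```

```text
10.8 [0.53854403 0.2072008  0.23506347] [-1.79967144e+02  9.56209344e-02 -1.56026370e+02]
[281  96  12  11 117] 286.5 101.0 [0.4723 0.1369 0.0438]
[350  96  12  12 118] 355.7 101.3 [0.4414 0.2063 0.0436]
[295 197  12  11 119] 300.3 202.0 [0.5717 0.1961 0.0438]
[337 197  11  11 120] 342.0 202.0 [0.552  0.2404 0.0437]
[[0.44154973 0.2059596 ]
 [0.47192841 0.13693482]
 [0.55178804 0.24021871]
 [0.57138003 0.19617908]] (array([0.50916155, 0.19482305]), np.float64(23.983460835413094), array([[ 0.82659043, -0.00721166],
       [ 0.31333162,  0.40638359],
       [-0.61060925, -0.1076762 ],
       [-0.5293128 , -0.29149573]])) [[355.72246696 101.29955947]
 [286.47640791 100.97869102]
 [342.         202.        ]
 [300.27751196 202.00956938]]
```

View pics/w4.png

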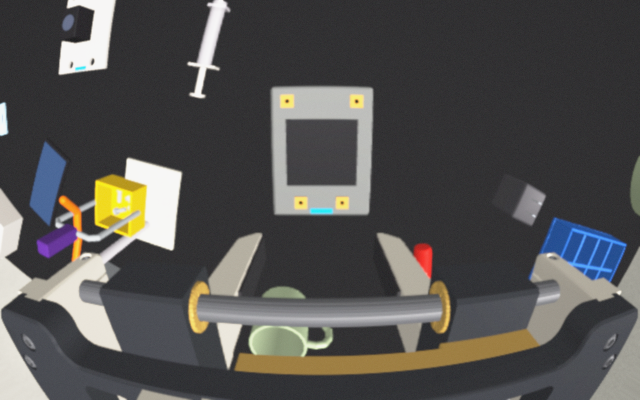

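Wrist view: bosses at (286,101), (356,101), (300,202) and (342,202), fit residual under 1 mm, yaw 24.0°. Taking the same relative viewpoint over the cover.

Request:
play_rows([
  {"dx": 1,"dy": -2,"dz": -1,"twist": 0.02},
  {"dx": 3.5,"dy": -6,"dz": -2,"twist": 0.05},
  {"dx": 6,"dy": -10.5,"dz": -2,"twist": 0.1},
  {"dx": 8.5,"dy": -15,"dz": -2,"twist": 0.1},
  {"dx": 11,"dy": -19.5,"dz": -2,"twist": 0.1},
  {"dx": 13.5,"dy": -24,"dz": -2,"twist": 0.1},
  {"dx": 16,"dy": -28,"dz": 0,"twist": 0.1},
  {"dx": 18.5,"dy": -32,"dz": 2,"twist": 0.1},
  {"dx": 20.5,"dy": -35.7,"dz": 4,"twist": 0.1},
  {"dx": 20.5,"dy": -35.7,"dz": 4,"twist": 0.1},
  {"dx": 20.5,"dy": -35.7,"dz": 4,"twist": 0.1},
  {"dx": 20.5,"dy": -35.7,"dz": 4,"twist": 0.1},
  {"dx": 20.5,"dy": -35.7,"dz": 4,"twist": 0.1},
  {"dx": 20.5,"dy": -35.7,"dz": 4,"twist": 0.1},
  {"dx": 20.5,"dy": -35.7,"dz": 4,"twist": 0.1},
])

```text
clock: 12.35
eef_pos: [0.4963, -0.2004, 0.1948]
tcp_rot: [-180.0, 0.0, -161.6]
wrist_force: [-0.3, 0.6, -0.9]
grip_width: 0.701
grasp_force: 0.0
```

```bash
cat >> h.py <<'E'
def cover(im,p,P,zt,c0,yaw0,zr):
    H,S,V=hsv(im); z=P[...,2]; near=np.hypot(P[...,0]-c0[0],P[...,1]-c0[1])<.1
    w=((S<60)&(V>150)&near&(z>zr[0])&(z<zr[1])).astype(np.uint8)
    k,l,st,_=cv2.connectedComponentsWithStats(w); i=1+np.argmax(st[1:,4]); w=(l==i).astype(np.uint8)
    cn,hi=cv2.findContours(w,cv2.RETR_CCOMP,cv2.CHAIN_APPROX_NONE); W=[];pix=[]
    for c,h in zip(cn,hi[0]):
        a=cv2.contourArea(c)
        if h[3]<0 or a<25 or a>300: continue
        M=cv2.moments(c);u,v=M["m10"]/M["m00"],M["m01"]/M["m00"]; W.append(onz(p,u,v,zt,True)[:2]); pix.append((u,v,a))
    W=np.array(W); print(np.round(pix,1)); 
    if len(W)<4: print("few",len(W)); return
    W4,i=order(W,c0,yaw0); print(W4.round(4),i,fit(W4))
E
python3 - <<'E'
from h import *
o=monitor.get_obs(); print(o["clock"],o["eef_pos"],o["tcp_rot"])
im,d,p,P=wshot("w5"); cover(im,p,P,.005,[.466,-.212],18.4,(-.01,.015))
m=(P[...,2]>.038)&(P[...,2]<.055)&(np.hypot(P[...,0]-.466,P[...,1]+.212)<.05); print("hood top",m.sum(),rect(P[m]))
E
```

```text
12.35 [ 0.49630904 -0.20041288  0.19479221] [-1.79951434e+02  4.15715532e-02 -1.61552939e+02]
[[317.4 208.  134.5]
 [338.1 200.9  78. ]
 [296.7 200.8  78. ]
 [282.5  99.2  94. ]
 [352.2  99.3  96. ]]
[[ 0.3989 -0.1967]
 [ 0.4226 -0.2686]
 [ 0.5126 -0.1737]
 [ 0.5276 -0.219 ]] [np.int64(4), np.int64(3), np.int64(1), np.int64(2)] (array([ 0.46542796, -0.21452288]), np.float64(18.35050348268177), array([[ 0.44637778, -0.02701627],
       [ 0.27532251,  0.22724961],
       [-0.28427259, -0.25269652],
       [-0.4374277 ,  0.05246317]]))
hood top 1799 (array([ 0.4653, -0.2147]), array([0.0494, 0.0358]), 18.4)
```

View pics/w5.png

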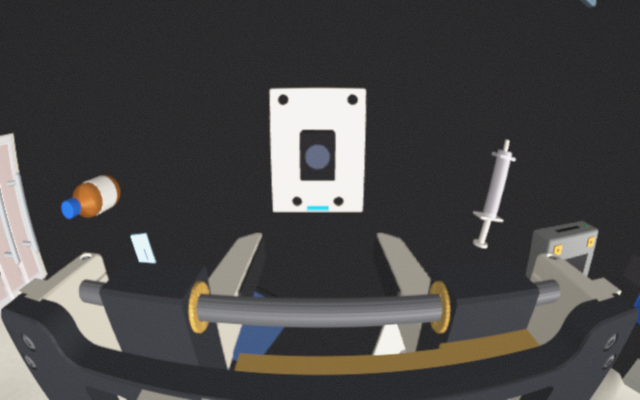

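Holes at (283,99), (352,99), (338,201) and (297,201), with the hood centred at (0.4653,-0.2147) and yaw 18.4°. Descending to grasp.

Request:
play_rows([
  {"dx": 1,"dy": -0.1,"dz": 2,"twist": 0},
  {"dx": 2.5,"dy": -0.3,"dz": 5,"twist": 0},
  {"dx": 3.4,"dy": -0.4,"dz": 9,"twist": 0},
  {"dx": 3.4,"dy": -0.4,"dz": 12,"twist": 0},
  {"dx": 3.4,"dy": -0.4,"dz": 14.5,"twist": 0},
  {"dx": 3.4,"dy": -0.4,"dz": 16,"twist": 0},
  {"dx": 3.4,"dy": -0.4,"dz": 16.8,"twist": 0},
  {"dx": 3.4,"dy": -0.4,"dz": 17,"twist": 0},
  {"dx": 3.4,"dy": -0.4,"dz": 17,"twist": 0},
  {"dx": 3.4,"dy": -0.4,"dz": 17,"twist": 0},
])

```text
clock: 13.4
eef_pos: [0.4655, -0.2162, 0.0251]
tcp_rot: [-179.9, 0.1, -161.6]
wrist_force: [0.1, -0.4, 0.2]
grip_width: 0.695
grasp_force: 0.0
```

Request:
play_rows([
  {"dx": 0,"dy": 0,"dz": 0,"twist": 0},
  {"dx": 0,"dy": 0,"dz": 0,"twist": 0},
  {"dx": 0,"dy": 0,"dz": 0,"twist": 0},
  {"dx": 0,"dy": 0,"dz": 0,"twist": 0},
  {"dx": 0,"dy": 0,"dz": 0,"twist": 0},
  {"dx": 0,"dy": 0,"dz": 0,"twist": 0},
  {"dx": 0,"dy": 0,"dz": 0,"twist": 0},
  {"dx": 0,"dy": 0,"dz": 0,"twist": 0},
], gripper=2, grip_force=35)

```text
clock: 14.2
eef_pos: [0.4646, -0.2154, 0.0243]
tcp_rot: [180.0, -0.0, -161.7]
wrist_force: [-1.0, 2.7, 5.2]
grip_width: 0.386
grasp_force: 35.0
```

Request:
play_rows([
  {"dx": 0,"dy": 0,"dz": -0.3,"twist": 0},
  {"dx": 0,"dy": 0,"dz": -1,"twist": 0},
  {"dx": 0,"dy": 0,"dz": -2.2,"twist": 0},
  {"dx": 0,"dy": 0,"dz": -4,"twist": 0},
  {"dx": 0,"dy": 0,"dz": -6,"twist": 0},
  {"dx": 0,"dy": 0,"dz": -8,"twist": 0},
  {"dx": 0,"dy": 0,"dz": -10,"twist": 0},
  {"dx": 0,"dy": 0,"dz": -11.5,"twist": 0},
  {"dx": 0,"dy": 0,"dz": -12.3,"twist": 0},
  {"dx": 0,"dy": 0,"dz": -12.5,"twist": 0},
  {"dx": 0,"dy": 0,"dz": -12.5,"twist": 0},
  {"dx": 0,"dy": 0,"dz": -12.5,"twist": 0},
])

```text
clock: 15.4
eef_pos: [0.4644, -0.2155, 0.1484]
tcp_rot: [179.9, -0.0, -161.7]
wrist_force: [0.4, 0.2, -1.9]
grip_width: 0.383
grasp_force: 35.0
```

```bash
python3 - <<'E'
from h import *
o=monitor.get_obs(); print(o["clock"],o["eef_pos"],o["tcp_rot"],o["wrist_force"],o["torque"])
zt=o["eef_pos"][2]-.0243+.005
im,d,p,P=wshot("w6"); cover(im,p,P,zt,[.4654,-.2145],18.4,(zt-.03,zt+.02))
E
```

```text
15.4 [ 0.4643693  -0.21554563  0.14841301] [ 1.79930591e+02 -4.85599080e-02 -1.61655042e+02] [ 0.36622181  0.16624413 -1.87497967] [ 0.07901085 -0.00982164  0.06419669]
[]
few 0
```

View pics/w6.png

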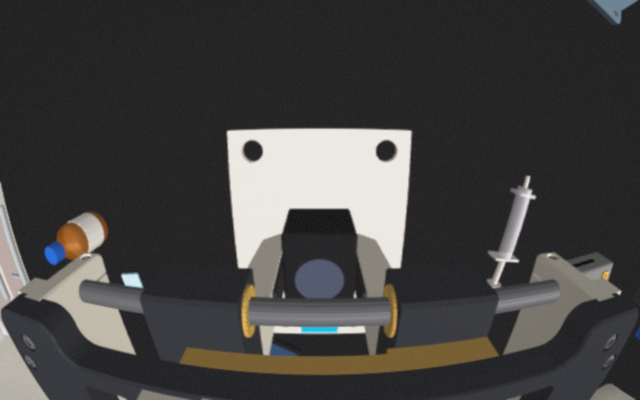

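Lifted cleanly: holes 0 and 1 are visible at (386,151) and (253,151). Those two give the in-hand pose, and plate depth gives the tilt.

```bash
cat >> h.py <<'E'
def inhand(n):
    z=np.load(n+".npz",allow_pickle=True); im,d,p=z["im"],z["d"],z["p"].item(); P=wcloud(d,p); H,S,V=hsv(im)
    w=((S<60)&(V>150)).astype(np.uint8); w[:, :180]=0; w[:,450:]=0; w[265:]=0
    k,l,st,_=cv2.connectedComponentsWithStats(w); w=(l==1+np.argmax(st[1:,4])).astype(np.uint8)
    e=cv2.erode(w,np.ones((7,7)))>0; e[200:]=False; q=P[e]; A=np.c_[q[:,:2],np.ones(len(q))]; s=np.linalg.lstsq(A,q[:,2],rcond=None)[0]
    cn,hi=cv2.findContours(w,cv2.RETR_CCOMP,cv2.CHAIN_APPROX_NONE); hs=[]
    for c,h in zip(cn,hi[0]):
        if h[3]>=0 and 100<cv2.contourArea(c)<800:
            M=cv2.moments(c); hs.append((M["m10"]/M["m00"],M["m01"]/M["m00"]))
    hs.sort(key=lambda t:-t[0]); print("holes",np.round(hs,1),"tilt",s[:2].round(3),"z",np.median(q[:,2]).round(4))
    zt=np.median(q[:,2]); W=np.array([onz(p,*h,zt,True)[:2] for h in hs]); D=W[0]-W[1]
    yaw=np.arctan2(-D[0],D[1]); c=W.mean(0)+.058*np.array([np.cos(yaw),np.sin(yaw)])
    print("sep",np.hypot(*D).round(4),"yaw",np.degrees(yaw).round(2),"c",c.round(4)); return c,np.degrees(yaw),zt,p,hs
E
python3 -c "
from h import *
inhand('w6')"
```

```text
holes [[385.8 150.3]
 [252.3 150.4]] tilt [-0.158 -0.053] z 0.1282
sep 0.0753 yaw 18.35 c [ 0.4657 -0.2166]
```

```bash
python3 - <<'E'
from h import *
for n,c0,zz in(("w5",[.4655,-.2145],(-.02,.02)),("w6",[.4655,-.2145],(.09,.16))):
    z=np.load(n+".npz",allow_pickle=True); im,d,p=z["im"],z["d"],z["p"].item(); P=wcloud(d,p); H,S,V=hsv(im)
    w=((S<60)&(V>150)&(P[...,2]>zz[0])&(P[...,2]<zz[1])&(np.hypot(P[...,0]-c0[0],P[...,1]-c0[1])<.1)).astype(np.uint8)
    e=cv2.erode(w,np.ones((5,5)))>0
    if n=="w6": e[200:]=False
    a=np.radians(18.35); q=P[e]-[*c0,0]; lx=q[:,0]*np.cos(a)+q[:,1]*np.sin(a); ly=-q[:,0]*np.sin(a)+q[:,1]*np.cos(a)
    for lo in np.arange(-.07,.07,.01):
        m=(lx>=lo)&(lx<lo+.01)
        if m.sum()>10: print(n,round(lo,2),m.sum(),q[m,2].mean().round(4),np.ptp(q[m,2]).round(4))
    print(im.shape)
# width of plate at rows of w6
z=np.load("w6.npz",allow_pickle=True); im=z["im"]; p=z["p"].item(); H,S,V=hsv(im)
for r in (140,165,180,195,205):
    u=np.where((S[r,180:450]<60)&(V[r,180:450]>150))[0]+180; a,b=u.min()-.5,u.max()+.5
    # height at which width is 104 mm
    for zt in (.11,.12,.13,.14):
        A,B=onz(p,a,r,zt,True),onz(p,b,r,zt,True)
        print(r,zt,np.linalg.norm(A-B).round(4),end="; ")
    print(a,b)
E
```

```text
w5 -0.07 478 0.0039 0.0048
w5 -0.06 494 0.004 0.0044
w5 -0.05 678 0.004 0.0049
w5 -0.04 735 0.004 0.0048
w5 -0.03 483 0.004 0.0042
w5 -0.02 352 0.0041 0.0043
w5 -0.01 428 0.004 0.0043
w5 0.0 357 0.0041 0.0042
w5 0.01 384 0.0039 0.004
w5 0.02 436 0.004 0.0041
w5 0.03 481 0.0041 0.0047
w5 0.04 721 0.004 0.0047
w5 0.05 474 0.004 0.0045
w5 0.06 319 0.004 0.0036
(400, 640, 3)
w6 -0.07 2271 0.1282 0.0046
w6 -0.06 2236 0.1282 0.0041
w6 -0.05 2813 0.1282 0.0047
w6 -0.04 2504 0.1282 0.0044
w6 -0.03 105 0.1279 0.0019
(400, 640, 3)
140 0.11 0.1151; 140 0.12 0.109; 140 0.13 0.1029; 140 0.14 0.0969; 227.5 410.5
165 0.11 0.1155; 165 0.12 0.1094; 165 0.13 0.1033; 165 0.14 0.0972; 228.5 409.5
180 0.11 0.1155; 180 0.12 0.1094; 180 0.13 0.1033; 180 0.14 0.0972; 229.5 408.5
195 0.11 0.1156; 195 0.12 0.1095; 195 0.13 0.1034; 195 0.14 0.0973; 230.5 407.5
205 0.11 0.1154; 205 0.12 0.1093; 205 0.13 0.1032; 205 0.14 0.0971; 231.5 406.5
```

The per-slice check shows the plate is level (the earlier slope came from stray pixels). Carrying it over the reader.

Request:
play_rows([
  {"dx": -0.2,"dy": 0.5,"dz": 0,"twist": 0},
  {"dx": -0.7,"dy": 1.5,"dz": 0,"twist": -0.01},
  {"dx": -1.6,"dy": 3.5,"dz": 0,"twist": -0.02},
  {"dx": -2.7,"dy": 6,"dz": 0,"twist": -0.03},
  {"dx": -4,"dy": 9,"dz": 0,"twist": -0.03},
  {"dx": -5.4,"dy": 12,"dz": 0,"twist": -0.04},
  {"dx": -6.8,"dy": 15,"dz": 0,"twist": -0.05},
  {"dx": -8.2,"dy": 18,"dz": 0,"twist": -0.06},
  {"dx": -9.5,"dy": 21,"dz": 0,"twist": -0.07},
  {"dx": -10.9,"dy": 24,"dz": 0,"twist": -0.08},
  {"dx": -12.3,"dy": 27,"dz": 0,"twist": -0.09},
  {"dx": -13.6,"dy": 30,"dz": 0,"twist": -0.097},
  {"dx": -15,"dy": 33,"dz": 0.5,"twist": -0.097},
  {"dx": -16,"dy": 35.2,"dz": 1.2,"twist": -0.097},
  {"dx": -16.6,"dy": 36.6,"dz": 2.2,"twist": -0.097},
  {"dx": -16.9,"dy": 37.3,"dz": 3.2,"twist": -0.097},
  {"dx": -17,"dy": 37.5,"dz": 3.8,"twist": -0.097},
  {"dx": -17,"dy": 37.5,"dz": 3.8,"twist": -0.097},
  {"dx": -17,"dy": 37.5,"dz": 3.8,"twist": -0.097},
  {"dx": -17,"dy": 37.5,"dz": 3.8,"twist": -0.097},
])

```text
clock: 17.45
eef_pos: [0.5086, 0.1927, 0.1115]
tcp_rot: [-180.0, 0.0, -156.2]
wrist_force: [-0.5, -0.0, -1.8]
grip_width: 0.384
grasp_force: 35.0
```

Request:
play_rows([
  {"dx": 0,"dy": 0,"dz": 0.5,"twist": 0},
  {"dx": 0,"dy": 0,"dz": 1.2,"twist": 0},
  {"dx": 0,"dy": 0,"dz": 2,"twist": 0},
  {"dx": 0,"dy": 0,"dz": 2.6,"twist": 0},
  {"dx": 0,"dy": 0,"dz": 3,"twist": 0},
  {"dx": 0,"dy": 0,"dz": 3.1,"twist": 0},
  {"dx": 0,"dy": 0,"dz": 3.1,"twist": 0},
  {"dx": 0,"dy": 0,"dz": 3.1,"twist": 0},
])

```text
clock: 18.25
eef_pos: [0.5084, 0.1937, 0.0803]
tcp_rot: [-180.0, 0.0, -156.1]
wrist_force: [-0.0, 0.3, -0.9]
grip_width: 0.385
grasp_force: 35.0
```

```bash
python3 - <<'E'
from h import *
o=monitor.get_obs(); print(o["clock"],o["eef_pos"],o["tcp_rot"],o["wrist_force"])
im,d,p,P=wshot("w7")
c,yaw,zt,p,hs=inhand("w7")
V=[]
for u,v in hs:
    V.append(cv2.resize(im[int(v)-20:int(v)+20,int(u)-20:int(u)+20],(400,400),interpolation=cv2.INTER_CUBIC))
cv2.imwrite("pics/c7.png",np.hstack(V))
f=f_of(p)
def proj(X):
    q=np.array(p["R"])@X+p["t"]; r=np.arctan2(np.hypot(q[0],q[1]),q[2]); a=np.arctan2(q[1],q[0]); return np.round([p["cx"]+f*r*np.cos(a),p["cy"]+f*r*np.sin(a)],1)
# threaded hole (mouth .045) pixel if exactly below each cover hole
for h in hs:
    W=onz(p,*h,zt,True); print("want boss hole at",proj(np.array([W[0],W[1],.045])), "reader meas")
a=np.radians(23.98); R=np.array([[np.cos(a),-np.sin(a)],[np.sin(a),np.cos(a)]])
for k in(0,1): print("pred boss",proj(np.array([*(R@LOC[k]+[.5092,.1948]),.045])))
E
```

```text
18.25 [0.50836596 0.19368692 0.08033255] [-1.79993629e+02  2.30908654e-02 -1.56089526e+02] [-0.02146177  0.34273051 -0.87683696]
holes [[385.4 150.1]
 [253.  150. ]] tilt [-0.149 -0.068] z 0.06
sep 0.0746 yaw 23.86 c [0.5095 0.1926]
want boss hole at [380.3 146.9] reader meas
want boss hole at [258.1 146.8] reader meas
pred boss [384.5 147.9]
pred boss [260.3 147.9]
```

View pics/c7.png

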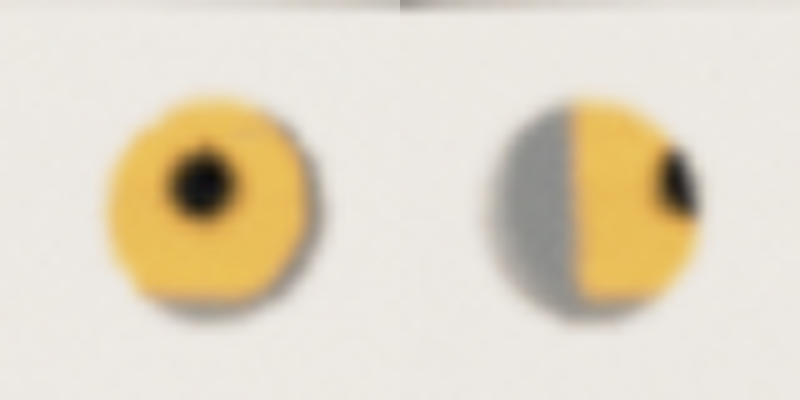

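Through hole 0 (crop (202,185)) and hole 1 (crop about (690,185)), both threaded holes sit to the right. The cover needs about 2.6 mm along +tool y and about 0.6 mm along −tool x.

Request:
play_rows([
  {"dx": 0,"dy": 0.1,"dz": 0,"twist": 0},
  {"dx": -0.05,"dy": 0.2,"dz": 0,"twist": 0},
  {"dx": -0.05,"dy": 0.26,"dz": 0.05,"twist": 0},
  {"dx": -0.05,"dy": 0.26,"dz": 0.05,"twist": 0},
  {"dx": -0.05,"dy": 0.26,"dz": 0.05,"twist": 0},
  {"dx": -0.05,"dy": 0.26,"dz": 0.05,"twist": 0},
])

```text
clock: 18.9
eef_pos: [0.5076, 0.1962, 0.0797]
tcp_rot: [-180.0, 0.0, -156.1]
wrist_force: [-0.2, 0.8, -1.3]
grip_width: 0.387
grasp_force: 35.0
```

```bash
python3 - <<'E'
from h import *
o=monitor.get_obs(); print(o["clock"],o["eef_pos"],o["tcp_rot"],o["wrist_force"])
im,d,p,P=wshot("w8")
c,yaw,zt,p,hs=inhand("w8"); f=f_of(p)
def proj(X):
    q=np.array(p["R"])@X+p["t"]; r=np.arctan2(np.hypot(q[0],q[1]),q[2]); a=np.arctan2(q[1],q[0]); return np.array([p["cx"]+f*r*np.cos(a),p["cy"]+f*r*np.sin(a)])
V=im[...,2].astype(int); T=[]
for h in hs:
    u,v=np.round(h).astype(int); W=onz(p,*h,zt,True); w=proj(np.array([W[0],W[1],.045]))
    yy,xx=np.mgrid[v-11:v+12,u-11:u+12]; m=(V[v-11:v+12,u-11:u+12]<80)&(np.hypot(xx-h[0],yy-h[1])<11)
    b=np.array([xx[m].mean(),yy[m].mean()]); print(m.sum(),"boss",b.round(1),"want",w.round(1),"diff",(b-w).round(1)); T.append(cv2.resize(im[v-20:v+20,u-20:u+20],(300,300),interpolation=cv2.INTER_CUBIC))
i2,_,_=shot("scene"); T.append(cv2.resize(i2[130:280,290:440],(300,300),interpolation=cv2.INTER_CUBIC)[:,:200])
cv2.imwrite("pics/c8.png",np.hstack(T))
E
```

```text
18.9 [0.50756218 0.19616529 0.07966249] [-1.79997787e+02  1.25078109e-03 -1.56096403e+02] [-0.16996624  0.8448157  -1.28250452]
holes [[385.5 149.9]
 [253.3 149.9]] tilt [-0.166 -0.074] z 0.0594
sep 0.0745 yaw 23.89 c [0.5085 0.1952]
21 boss [380.8 147.6] want [380.6 146.9] diff [0.2 0.7]
20 boss [257.2 147.5] want [258.2 146.9] diff [-1.   0.6]
```

View pics/c8.png

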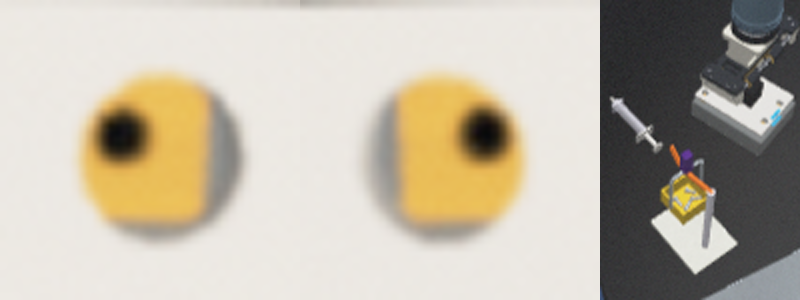

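Both threaded holes now sit symmetrically, within about 0.6 mm of where they should be. The gap is about 10 mm, and the basket is still hanging at (685,185). Handing in.

```bash
python3 -c "
from h import *
print(finish_job())"
```

```text
the job is handed in; nothing more can be done
None
```

I handed the job in: the basket hangs upright and released on the hook, and the cover is held level about 10 mm above the bosses. Holes 0 and 1 are within about 1 mm of their threaded holes; holes 2 and 3 were hidden by the gripper, and `finish_job` returned no verdict.

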